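# Load reagent bottles on the roller lane

## Task

Take the two square reagent bottles out of the reclined rack and load them on the sloped roller lane: first the tall one, then, once it has come to rest at the end stop, the short one behind it. Set each bottle down gently and upright, caps up and square between the rails, on the open upper rollers, let go, and let it roll down by itself under the wire guard without pushing it there, until the tall one stands against the stop and the short one against the tall one. Leave the beaker, the amber bottle and the sponge where they are.

Things in the scene. Friction and masses are not known exactly. Their poses are not given: they have to be found in the camera images.
- tall_center (a point): Centre of the body of the TALL square bottle, white plastic, black screw cap: body 60 x 60 mm, 88 mm high, 0.22 to 0.45 kg; the point lies 44 mm above its flat underside. z = its up (to the cap), x and y square to its sides. The cap, 30 mm across, stands 16 mm above the body. It starts in one of the rack's two bays (which one varies), leaning with it, its x along the seat's x.
- short_center (a point): Centre of the body of the SHORT square bottle, like the tall one but 64 mm high (60 x 60 mm section), 0.17 to 0.34 kg; the point lies 32 mm above its underside. Axes and cap as the tall one. It starts in the other bay of the rack.
- seat: Reclined seat of the fixed grey rack. Origin: middle of its floor, on which the bottles stand, 95 mm above the bench. z (up out of the bays) leans 28 degrees from vertical, towards its -x side (roughly the robot's side); y runs along the two bays (centres at y = -37 and +37 mm). Lips at front (-x) and back (+x), 1 to 4 mm from the bottles, are only 20 mm high.
- deck: Deck of the fixed roller lane. Origin: on the roller tops, middle of the lane's upper end, 120 mm above the bench; x runs down the lane (7 degrees below level), y across, z square to the rollers. Free-turning steel rollers, 16 mm thick, 20 mm apart, fill x = 0 to 380 mm. Side rails stand 10 mm above the roller tops, 72 mm apart inside, 88 mm outside.
- load_spot (a point): Middle of the open upper rollers, on their tops (deck x = 75 mm, y = 0), axes as the deck: a good place for a bottle's underside. A bottle rolls off as soon as it is let go and takes 2 to 5 s to the end stop, a steel plate across the lane 36 mm high with its face at deck x = 380 mm. There the tall bottle's centre ends 30 mm before the face, the short one's 90 mm.
- seat_divider (a point): Top middle of the rack's divider, axes as the seat, 72 mm above its floor. Such panels, 6 mm thick, stand between the bays and at both ends, 4 mm from the bottles' y faces, so no finger fits there: bottles are gripped on their x faces, above the lips, with the tool leaning like the bottle, and drawn out along z.
- guard_mouth (a point): Middle of the wire guard's first hoop, at its top (deck x = 175 mm, z = 122 mm), axes as the deck. The steel guard covers the lane from x = 171 to 379 mm, posts at y = +-48 mm, bars 5 to 7 mm thick; bottles pass beneath it. Above x = 0 to 170 mm the lane is open.
- beaker_center (a point): Bystander: glass beaker, 68 mm across, 85 mm high; centre. z up.
- amber_center (a point): Bystander: round amber bottle, 56 mm across, 120 mm high; centre. z up.
- sponge_center (a point): Bystander: yellow sponge block 110 x 70 x 35 mm; centre. z up.
Things that resemble listed ones, but are neither listed nor needed, are in the scene too. Leave any red look-alike of the part that bears tall_center alone. What is shaped like the part that bears short_center but red is not meant.

How it is judged:
On the way, in this order (a step that is already met when the one before it is completed fails the run):
1. the tall bottle stands on the rollers against the stop, let go and at rest, and the short one is not yet on the rollers (x of tall_center in the frame of deck between 0.338 and 0.356 m and y of tall_center in the frame of deck between -0.012 and 0.012 m and z of tall_center in the frame of deck between 0.038 and 0.05 m and angle between the z axis of tall_center and the z axis of deck, either way round below 0.1 rad and angle between tall_center's own z axis and vertical below 0.5 rad and linear speed of tall below 0.02 m/s and contact force between the fingers and tall below 0.05 N and not (x of short_center in the frame of deck between -0.03 and 0.3 m and y of short_center in the frame of deck between -0.012 and 0.012 m and z of short_center in the frame of deck between 0.026 and 0.038 m and angle between the z axis of short_center and the z axis of deck, either way round below 0.1 rad and angle between short_center's own z axis and vertical below 0.5 rad)), for 0.2 s.
2. the short bottle stands on the rollers against the tall one, let go and at rest (x of short_center in the frame of deck between 0.276 and 0.298 m and y of short_center in the frame of deck between -0.012 and 0.012 m and z of short_center in the frame of deck between 0.026 and 0.038 m and angle between the z axis of short_center and the z axis of deck, either way round below 0.1 rad and angle between short_center's own z axis and vertical below 0.5 rad and linear speed of short below 0.02 m/s and contact force between the fingers and short below 0.05 N), for 0.2 s.
At the end, for the whole second after the job is handed in: Both stand on the rollers, square to the deck within 0.1 rad, within 12 mm of its middle line and 6 mm of roller height: the tall one's centre at deck x 338 to 356 mm (at the stop), the short one's at 276 to 298 mm (behind it), let go and at rest (under 20 mm/s) (all of step 2 and x of tall_center in the frame of deck between 0.338 and 0.356 m and y of tall_center in the frame of deck between -0.012 and 0.012 m and z of tall_center in the frame of deck between 0.038 and 0.05 m and angle between the z axis of tall_center and the z axis of deck, either way round below 0.1 rad and angle between tall_center's own z axis and vertical below 0.5 rad and linear speed of tall below 0.02 m/s and contact force between the fingers and tall below 0.05 N); the robot touches nothing.
It fails at once if the tall bottle is dropped: it moves faster than 0.65 m/s out of the fingers (linear speed of tall above 0.65 m/s and contact force between the fingers and tall below 0.05 N).
It fails at once if the robot pushes the tall bottle along inside the wire guard (x of tall_center in the frame of deck above 0.19 m and z of tall_center in the frame of deck between 0 and 0.059 m and y of tall_center in the frame of deck between -0.02 and 0.02 m and contact force between any of the arm, the fingers and tall above 0.5 N).
It fails at once if the short bottle is dropped: it moves faster than 0.65 m/s out of the fingers (linear speed of short above 0.65 m/s and contact force between the fingers and short below 0.05 N).
It fails at once if the robot pushes the short bottle along inside the wire guard (x of short_center in the frame of deck above 0.19 m and z of short_center in the frame of deck between 0 and 0.047 m and y of short_center in the frame of deck between -0.02 and 0.02 m and contact force between any of the arm, the fingers and short above 0.5 N).
It fails at once if the beaker, amber bottle or sponge is moved more than 25 mm or tipped (distance of any of beaker_center, amber_center, sponge_center from where it was at the start of the episode above 0.025 m or angle between any of beaker_center, amber_center, sponge_center's own z axis and vertical above 0.3 rad).
It also fails if it takes over 64 s, if anything falls off the work surface, if the arm or the gripper's body presses on something with over 40 N, if the wrist force passes 120 N, or if a joint passes its speed limit or range.

## Robot

A 6-joint arm with a two-finger parallel gripper is mounted at the origin on the work surface. World frame = base frame: x ahead of the robot, y to its left, z up, the work surface at z = 0. Lengths are in m, angles in rad, forces in N, time in s.
With the tool pointing down it reaches from about 0.375 to 0.9 m from the base axis. Payload 3.1 kg.
Tool frame: the origin (TCP) lies at the very end of the fingers, on their centre line; the grasp point (between the pads) lies 19 mm behind it; z points along the fingers, y is the line along which they close (so a half turn about z gives the same grasp; the last joint's range is limited). The gripper opens to 87 mm and grips with 3 to 60 N. Pads are 19 mm wide; open, the fingers measure 117 mm over their backs; the gripper's body (75 mm by 190 mm) begins 51 mm behind the grasp point.
Start: joints at [-1.452, 0.527, 1.433, -0, 1.181, -0.178], TCP at [0.183, -0.597, 0.223] pointing down, gripper open.
Joint ranges: [-3.08, 3.08], [-0.75, 2.2], [0.22, 2.44], [-1.43, 4.57], [0, 2.65], [-2.85, 2.85]. Speed limits (rad/s): [2.79, 2.79, 3.14, 3.14, 3.14, 3.14].

## Interface

Orientations are given as a unit quaternion [x, y, z, w].
In Python, from rig import status, viewer, robot gives the robot as it stands.
- The arm moves only by the tool arm_command, never from a script. Its arguments are lists of equal length, an entry for each row: "delta_rot": the turn, a rotation vector about the tool's x, y, z in degrees, a list of three; "delta_pos": the shift along the tool's x, y, z in m, a list of three; "gripper": the closure, from -1 (fully open) to 1 (shut). In form: {"delta_rot": [[rx, ry, rz], ...], "delta_pos": [[dx, dy, dz], ...], "gripper": [gripper, ...]}. A call has 1 to 12 rows; each row is the pose to reach, as a shift and turn from the pose commanded when the call began, along the tool's axes at that moment; what a row does not reach only later rows make up. A row lasts 1/12 s, in which the tool goes at most 41.7 mm and 7.16 degrees, less where a joint would pass 70% of its speed; a pose out of reach is approached as far as the arm can. A call with a gripper value outside its range is refused whole. The fingers move at their own pace and stop on an object; "grip_force" is the grip in N (left out, the last holds). Time passes only in rows, so rows that repeat a pose let the fingers close. It gives the time, the measured TCP pose, the force, the opening and the grip force at its end, in the units of the state.
- status.get_obs(): the state, without advancing time (a new reading comes with each control period).
- viewer.camera(name): name is "side" or "top"; returns a dict with "pixels" (420x560x3 uint8, blue, green, red), "fx", "fy", "cx", "cy" (pixels), "k1" (the pictures are not rectified: a ray, as slopes to the right and down, at radius r is drawn at 1 + k1 r^2 times it, then the intrinsics apply), "pose" (4x4, takes a point from camera to world coordinates). Camera axes: x right, y down, z forward; pixel columns grow to the right and rows downward; lengths in m; the calibration is good to about 2 mm. A picture is of the moment at which its call begins. There is no depth.
- robot.hand_in(): hands the job in; it is judged then, once.
The state is a dict: "time": time; "q": joint angles; "joint_velocities": joint speeds; "joint_torque": joint torques, N m; "position": TCP position; "tool_rot": TCP orientation; "ft_force": force on the tool from outside, world axes, zero at the start; "moment": the same for the moment, N m; "grip_width": finger opening in m; "grip_force": force on a finger pad.
Only numpy, scipy, OpenCV 4.12 (cv2) and the standard library are available. Lean on these libraries where they do the work, as an engineer would, in place of code of your own. Each camera call takes 0.05 s, during which the arm holds its last target. There are 200 camera calls.

## Working session

There is one attempt and no reset: what is moved stays moved. The work goes in short steps, Python scripts to look and compute and a tool call to move; the robot and the scene stay as the last step left them, time stands still between calls to the robot, and variables do not carry over. Pictures are saved under pics/ and viewed, at most 10 in all, crops included, and the job is handed in when it is done.

Besides the shell and the picture viewer there is one more tool, called after "Call:" as a command line: name --argument value ..., lists and objects as JSON in quotes. arm_command: Moves the arm, as the interface text tells. Its arguments: {"type":"object","properties":{"delta_rot":{"type":"array","items":{"type":"array","items":{"type":"number"}}},"delta_pos":{"type":"array","items":{"type":"array","items":{"type":"number"}}},"gripper":{"type":"array","items":{"type":"number"}},"grip_force":{"type":"number"}},"required":["delta_rot","delta_pos","gripper"]}

```bash
mkdir -p pics
python3 - <<'E'
from rig import status, viewer
import cv2,numpy as np
np.set_printoptions(precision=4,suppress=True)
for n in("side","top"):
    c=viewer.camera(n); cv2.imwrite(f"pics/{n}0.png",c["pixels"])
    print(n,c["fx"],c["fy"],c["cx"],c["cy"],c["k1"]);print(np.array(c["pose"]))
o=status.get_obs();print(o["time"],o["position"],o["tool_rot"],o["ft_force"])
E
```

```text
side 407.5633867465452 407.5633867465452 278.9174684004425 208.8283610350332 -0.04631467151781099
[[-0.9475 -0.2392  0.2122  0.3245]
 [-0.3197  0.694  -0.6451  0.7384]
 [ 0.0071 -0.6791 -0.734   1.0197]
 [ 0.      0.      0.      1.    ]]
top 384.0163936553242 384.0163936553242 286.5832280167615 206.90243542027198 -0.08458280624679615
[[ 0.0063 -0.9952  0.0979  0.4885]
 [-1.     -0.0065 -0.0021 -0.023 ]
 [ 0.0027 -0.0979 -0.9952  1.0085]
 [ 0.      0.      0.      1.    ]]
0.1 [ 0.1833 -0.5968  0.2217] [ 0.9889  0.1483  0.     -0.001 ] [ 0.6188  0.7546 -0.653 ]
```

View pics/side0.png

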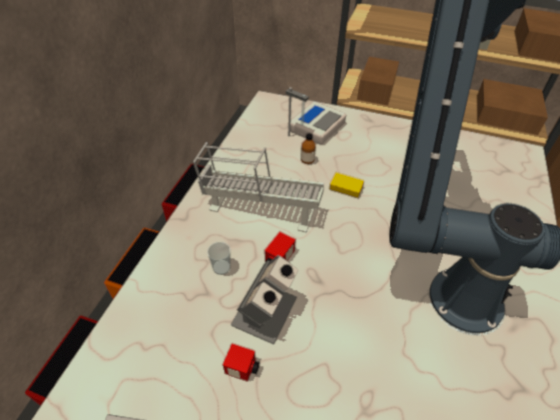

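View pics/top0.png

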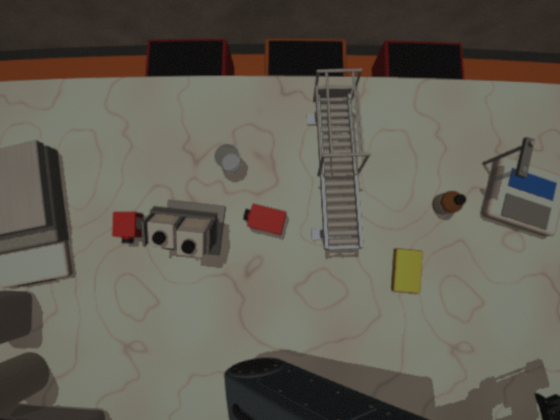

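The top view shows the rack at about (185,230) and the lane from (342,248) at its upper end to (340,75) at the stop. The red look-alikes are at (127,224) and (266,219). I'll zoom in on the rack and lane.

Run:
```python
import cv2,numpy as np
t=cv2.imread("pics/top0.png");s=cv2.imread("pics/side0.png")
r=lambda im,x,y,w,h,k:cv2.resize(im[y:y+h,x:x+w],None,fx=k,fy=k,interpolation=cv2.INTER_CUBIC)
a=r(t,120,190,130,80,6);b=r(s,205,215,130,130,4.6)
cv2.imwrite("pics/c1.png",a)            # 780x480
cv2.imwrite("pics/c2.png",b)
l=np.hstack([r(t,300,60,80,200,3),r(s,180,130,160,120,3.4)[:600]]) if 0 else None
L=r(t,300,60,80,200,3);S=r(s,185,130,155,110,3.4)
c=np.zeros((600,800,3),np.uint8);c[:600,:240]=L;c[:S.shape[0],250:250+S.shape[1]]=S[:, :550]
cv2.imwrite("pics/c3.png",c)
```

```text
(no output)
```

View pics/c1.png

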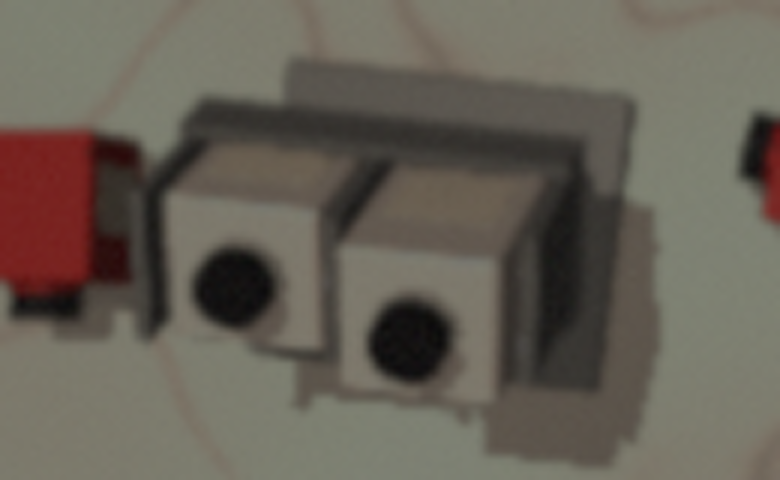

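View pics/c2.png

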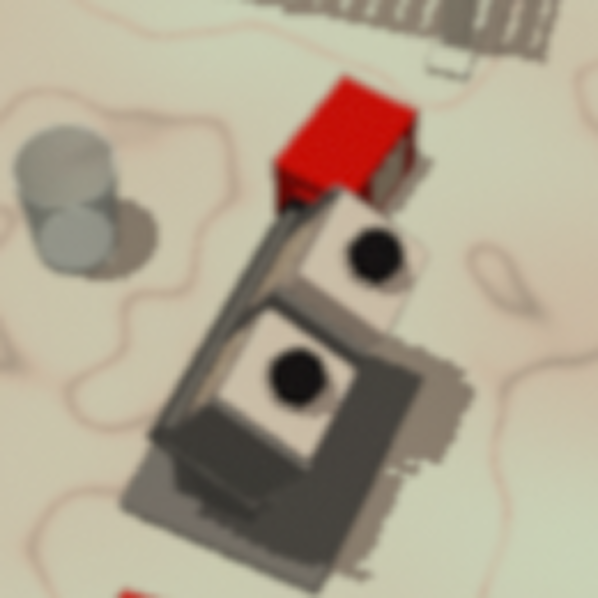

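View pics/c3.png

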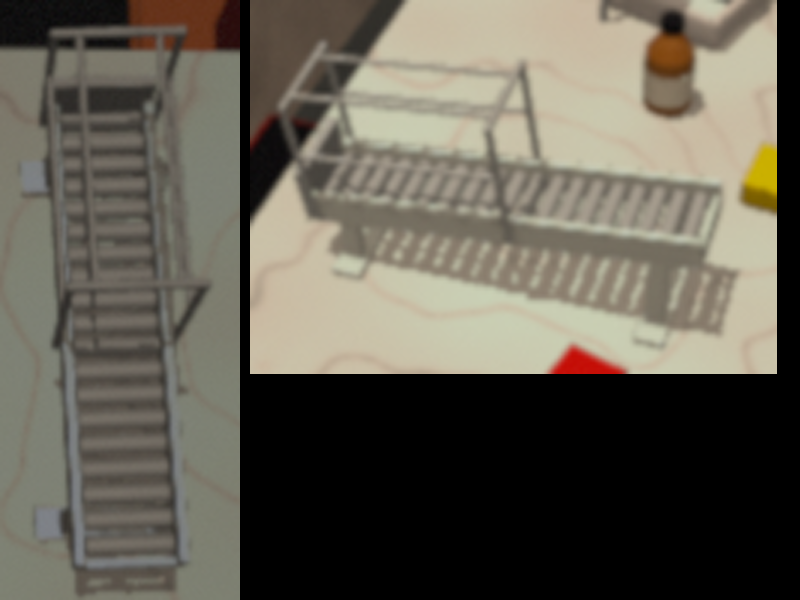

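Crop c1 shows the tall bottle in the right (-y) bay, cap at about (410,340), and the short one in the left bay, cap at (234,287). c2 confirms this, with the tall cap at (377,255) and the short cap at (298,377). c3 shows the lane, with its open end at about (75–188,565) and the first hoop's top from (68,290) to (208,287). Next I fit the poses.

```bash
cat > h.py <<'E'
import numpy as np
from scipy.optimize import least_squares
from scipy.spatial.transform import Rotation as R
K={"side":(407.563,278.917,208.828,-.046315,np.array([[-0.9475,-0.2392,0.2122,0.3245],[-0.3197,0.694,-0.6451,0.7384],[0.0071,-0.6791,-0.734,1.0197]])),
"top":(384.016,286.583,206.902,-.084583,np.array([[0.0063,-0.9952,0.0979,0.4885],[-1,-0.0065,-0.0021,-0.023],[0.0027,-0.0979,-0.9952,1.0085]]))}
def proj(n,P):
    f,cx,cy,k,M=K[n]; c=(np.atleast_2d(P)-M[:,3])@M[:,:3]; s=c[:,:2]/c[:,2:]
    return s*(1+k*(s**2).sum(1,keepdims=True))*f+[cx,cy]
def crop(X,off,k): return (np.array(X)+.5)/k-.5+off
def pose(p,z,tilt): # tilt about y
    return R.from_euler("zy",[p[2],tilt]),np.array([p[0],p[1],z])
E
cat > fit.py <<'E'
from h import *
np.set_printoptions(precision=4,suppress=True)
# bottle: top face corners in seat axes, order: (+x,+y),(+x,-y),(-x,-y),(-x,+y), cap top
def pts(h): return np.array([[30,30,h],[30,-30,h],[-30,-30,h],[-30,30,h],[0,0,h+16]])/1000
B={"tall":(88,-.037,[(342,240),(503,262),(497,402),(342,388),(410,340)],[(300,265),(342,187),(427,258),(385,335),(377,255)]),
"short":(64,.037,[(165,190),(322,210),(324,352),(162,330),(234,287)],[(217,402),(268,308),(357,375),(308,467),(298,377)])}
def res(p,ks):
    q,t=pose(p,.095,np.radians(-28)); r=[]
    for k in ks:
        h,y,a,b=B[k]; W=q.apply(pts(h)+[0,y,0])+t
        r+=[proj("top",W)-crop(a,[120,190],6),proj("side",W)-crop(b,[205,215],4.6)]
    return np.concatenate(r)
for ks in(["tall","short"],["tall"],["short"]):
    s=least_squares(lambda p:res(p,ks).ravel(),[.45,.3,-.1],loss="soft_l1");print(ks,s.x,np.degrees(s.x[2]));
    if len(ks)>1: print(res(s.x,ks))
D=[("top",(0,44,10),(74,567)),("top",(0,-44,10),(188,565)),("top",(175,48,122),(68,290)),("top",(175,-48,122),(208,287)),
("side",(175,48,122),(487,127)),("side",(175,-48,122),(523,67)),("side",(0,-44,10),(721,184)),("side",(0,44,10),(706,248)),
("top",(375,48,122),(48,33)),("top",(375,-48,122),(186,30)),("side",(375,48,122),(283,103)),("side",(375,-48,122),(323,47))]
def rd(p):
    q,t=pose(p,.12,np.radians(7))
    return np.array([(proj(n,q.apply(np.array(P)/1000)+t)[0]-(crop(u,[300,60],3) if n=="top" else crop(np.array(u)-[250,0],[185,130],3.4))) for n,P,u in D])
s=least_squares(lambda p:rd(p).ravel(),[.4,-.15,0],loss="soft_l1");print("deck",s.x,np.degrees(s.x[2]));print(rd(s.x))
E
python3 fit.py
```

```text
['tall', 'short'] [ 0.5349  0.2241 -0.1131] -6.477642008601431
[[-0.9128 -0.2   ]
 [-0.0648 -0.7851]
 [ 0.0218  0.0279]
 [-1.059  -0.6269]
 [-0.4205  0.431 ]
 [-0.2184  0.3804]
 [ 0.7617 -0.0025]
 [ 0.9502 -1.4227]
 [ 0.7552 -0.3745]
 [ 0.7456 -1.5642]
 [-1.6459 -0.3037]
 [-0.9863 -0.6183]
 [-1.3871 -0.5028]
 [-0.4999  0.2098]
 [-1.8159  0.3536]
 [ 0.0655 -2.773 ]
 [ 0.0724 -1.199 ]
 [ 0.0382 -1.4742]
 [ 0.4309 -2.1566]
 [ 0.8808 -1.839 ]]
['tall'] [ 0.5357  0.2241 -0.1313] -7.521330792012304
['short'] [ 0.5348  0.2244 -0.1072] -6.140312314402187
deck [ 0.4864 -0.1543  0.0412] 2.3613502842589185
[[-0.4791 -2.6174]
 [-0.1749 -3.3868]
 [ 0.1325  0.0991]
 [-1.1158 -0.211 ]
 [ 1.5228  0.6207]
 [ 0.77   -1.2923]
 [-1.1203 -1.7545]
 [-2.8232 -1.5234]
 [ 1.4767  1.3088]
 [-1.7921  1.4178]
 [ 0.8294  1.3979]
 [ 1.3761 -0.563 ]]
```

```bash
cat >> fit.py <<'E'
def rd2(p):
    q,t=pose(p,.12,np.radians(7)); 
    return np.array([(proj(n,q.apply(np.array(P)/1000-[p[3] if P[0]==0 else 0,0,0])+t)[0]-(crop(u,[300,60],3) if n=="top" else crop(np.array(u)-[250,0],[185,130],3.4))) for n,P,u in D])
s=least_squares(lambda p:rd2(p).ravel(),[.4,-.15,0,0],loss="soft_l1");print("deck2",s.x,np.degrees(s.x[2]));print(rd2(s.x).round(1).tolist())
E
python3 fit.py | sed -n '/deck2/,$p'
cat > go.py <<'E'
import sys
from h import *
from rig import status
np.set_printoptions(precision=4,suppress=True)
SEAT=pose([.535,.2243,np.radians(-6.6)],.095,np.radians(-28))
DECK=pose([.487,-.154,np.radians(2.3)],.12,np.radians(7))
TS=R.from_matrix(np.array([[0,1,0],[1,0,0],[0,0,-1]]).T) # tool x=seat y, tool y=seat x
TD=R.from_matrix(np.array([[1,0,0],[0,-1,0],[0,0,-1]]).T)
def delta(q,p,o=None):
    o=o or status.get_obs(); r0=R.from_quat(o["tool_rot"]); p0=np.array(o["position"])
    print("rot",np.degrees((r0.inv()*q).as_rotvec()).round(2).tolist(),"pos",r0.inv().apply(np.array(p)-p0).round(4).tolist(),"goal",np.round(p,4))
def seat(x,y,z): q,t=SEAT; delta(q*TS,q.apply([x,y,z])+t)
def deck(x,y,z): q,t=DECK; delta(q*TD,q.apply([x,y,z])+t)
def down(p,yaw,o=None): delta(R.from_euler("z",yaw,degrees=True)*TD,p,o)
E
python3 -c "
from go import *
down([.45,-.2,.4],30)
seat(0,-.037,.19)
print(status.get_obs()['q'])"
```

```text
deck2 [ 0.4886 -0.1537  0.0381  0.0093] 2.185493849380785
[[-0.5, 0.4], [-0.2, -0.3], [0.1, -1.0], [-1.2, -1.2], [0.7, 0.5], [0.1, -1.4], [1.0, -1.5], [-0.7, -1.2], [1.7, 0.3], [-1.6, 0.5], [0.2, 1.1], [0.8, -0.8]]
rot [-0.11, -0.03, -12.94] pos [0.3714, -0.3015, -0.1776] goal [ 0.45 -0.2   0.4 ]
rot [-22.84, 18.86, -64.98] pos [0.4775, -0.674, -0.0376] goal [0.442  0.1875 0.2608]
[-1.4515  0.5284  1.4338  0.      1.1814 -0.1785]
```

Call:
arm_command --delta_rot '[[0,0,0],[0,0,0],[0,0,0],[0,0,-13],[0,0,-13],[0,0,-13],[0,0,-13],[0,0,-13],[0,0,-13],[0,0,-13],[0,0,-13],[0,0,-13]]' --delta_pos '[[0,0,-0.17],[0,0,-0.17],[0,0,-0.17],[0,0,-0.17],[0.37,-0.3,-0.17],[0.37,-0.3,-0.17],[0.37,-0.3,-0.17],[0.37,-0.3,-0.17],[0.37,-0.3,-0.17],[0.37,-0.3,-0.17],[0.37,-0.3,-0.17],[0.37,-0.3,-0.17]]' --gripper '[-1,-1,-1,-1,-1,-1,-1,-1,-1,-1,-1,-1]' --grip_force 25

```text
time: 1.1
position: [0.3698, -0.3187, 0.3912]
tool_rot: [0.966, 0.259, -0.0, -0.0]
ft_force: [1.3, -0.3, 0.8]
grip_width: 0.0872
grip_force: 0.0
```

```bash
sed -i 's/.487,-.154,np.radians(2.3)/.488,-.1537,np.radians(2.25)/' go.py; python3 -c "
from go import *
seat(0,-.037,.23)
print(status.get_obs()['q'])"
```

```text
rot [-24.3, 15.91, -52.28] pos [0.2996, -0.4115, 0.0955] goal [0.4233 0.1875 0.2961]
[-0.9408  0.1693  1.5133  0.0001  1.4597  0.1058]
```

Call:
arm_command --delta_rot '[[-24.3,15.9,-52.3],[-24.3,15.9,-52.3],[-24.3,15.9,-52.3],[-24.3,15.9,-52.3],[-24.3,15.9,-52.3],[-24.3,15.9,-52.3],[-24.3,15.9,-52.3],[-24.3,15.9,-52.3],[-24.3,15.9,-52.3],[-24.3,15.9,-52.3],[-24.3,15.9,-52.3],[-24.3,15.9,-52.3]]' --delta_pos '[[0.3,-0.41,0.05],[0.3,-0.41,0.05],[0.3,-0.41,0.05],[0.3,-0.41,0.05],[0.3,-0.41,0.05],[0.3,-0.41,0.05],[0.3,-0.41,0.05],[0.3,-0.41,0.05],[0.3,-0.41,0.05],[0.3,-0.41,0.05],[0.3,-0.41,0.05],[0.3,-0.41,0.05]]' --gripper '[-1,-1,-1,-1,-1,-1,-1,-1,-1,-1,-1,-1]'

```text
time: 2.1
position: [0.4202, 0.1594, 0.3441]
tool_rot: [0.724, 0.646, 0.181, 0.162]
ft_force: [1.3, -1.1, -0.5]
grip_width: 0.0872
grip_force: 0.0
```

```bash
python3 -c "
from go import *
seat(0,-.037,.15)
print(status.get_obs()['q'])"
```

```text
rot [0.05, 0.02, 0.08] pos [0.0258, -0.023, 0.1238] goal [0.4608 0.1875 0.2254]
[ 0.168  -0.0419  1.9826 -0.1201  0.7208  0.3529]
```

Call:
arm_command --delta_rot '[[0,0,0],[0,0,0],[0,0,0],[0,0,0],[0,0,0],[0,0,0]]' --delta_pos '[[0.02,-0.018,0.04],[0.02,-0.018,0.08],[0.02,-0.018,0.11],[0.02,-0.018,0.12],[0.02,-0.018,0.12],[0.02,-0.018,0.12]]' --gripper '[-1,-1,-1,-1,-1,-1]'

```text
time: 2.6
position: [0.463, 0.1793, 0.2299]
tool_rot: [0.724, 0.646, 0.179, 0.161]
ft_force: [-0.4, -0.2, -0.5]
grip_width: 0.0869
grip_force: 0.0
```

Run:
```python
from go import *
from rig import viewer
import cv2
seat(0,-.037,.15); seat(0,-.037,.045)
q,t=SEAT
def line(im,n,off,k,pts,col,cl=True):
    u=((proj(n,pts)-off+.5)*k-.5).round().astype(int); cv2.polylines(im,[u],cl,col,1,cv2.LINE_AA)
out=np.zeros((540,800,3),np.uint8)
for i,(n,x,y,w) in enumerate([("top",130,170,100),("side",215,200,100)]):
    im=viewer.camera(n)["pixels"][y:y+135,x:x+w]; im=cv2.resize(im,None,fx=4,fy=4,interpolation=cv2.INTER_CUBIC)
    for yy,h in((-.037,.088),(.037,.064)):
        for z in(h,.02): line(im,n,[x,y],4,q.apply(np.array([[.03,yy+.03,z],[.03,yy-.03,z],[-.03,yy-.03,z],[-.03,yy+.03,z]]))+t,(0,255,0))
    # predicted open finger tips
    o=status.get_obs(); r=R.from_quat(o["tool_rot"]);p=np.array(o["position"])
    for s in(-1,1): line(im,n,[x,y],4,r.apply(np.array([[.0095,s*.0435,0],[-.0095,s*.0435,0]]))+p,(255,0,255))
    out[:,i*400:i*400+400]=im
cv2.imwrite("pics/d1.png",out)
```

```text
rot [-0.15, 0.08, 0.07] pos [0.0077, -0.0049, 0.0029] goal [0.4608 0.1875 0.2254]
rot [-0.15, 0.08, 0.07] pos [0.0078, -0.0046, 0.1079] goal [0.5101 0.1875 0.1327]
```

View pics/d1.png

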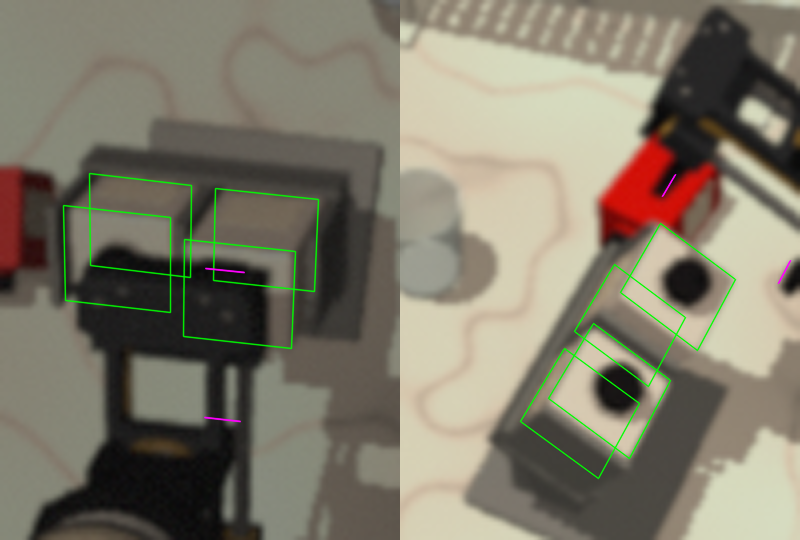

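The d1 overlay fits: in the side view the modelled top faces (tall ~(680,285), short ~(610,390)) lie on the bottles, and the finger marks (668,185) and (785,270) lie on the fingertips. So I go down along the lean.

Call:
arm_command --delta_rot '[[0,0,0],[0,0,0],[0,0,0],[0,0,0],[0,0,0],[0,0,0],[0,0,0],[0,0,0]]' --delta_pos '[[0.007,-0.003,0],[0.007,-0.003,0.01],[0.007,-0.003,0.03],[0.007,-0.003,0.05],[0.007,-0.003,0.07],[0.007,-0.003,0.09],[0.007,-0.003,0.105],[0.007,-0.003,0.105]]' --gripper '[-1,-1,-1,-1,-1,-1,-1,-1]'

```text
time: 3.37
position: [0.512, 0.1863, 0.1367]
tool_rot: [0.724, 0.646, 0.18, 0.161]
ft_force: [0.6, 0.3, 0.3]
grip_width: 0.0871
grip_force: 0.0
```

```bash
python3 -c "
from go import *
seat(0,-.037,.045)
q,t=SEAT;o=status.get_obs();print('seatpos',q.inv().apply(np.array(o['position'])-t),o['moment'])"
```

```text
rot [0.02, 0.06, 0.05] pos [0.0008, -0.0036, 0.0027] goal [0.5101 0.1875 0.1327]
seatpos [ 0.0036 -0.0378  0.0477] [-0.0485  0.1905  0.032 ]
```

Call:
arm_command --delta_rot '[[0,0,0],[0,0,0],[0,0,0],[0,0,0],[0,0,0],[0,0,0],[0,0,0],[0,0,0],[0,0,0]]' --delta_pos '[[0,-0.003,0.002],[0,-0.003,0.002],[0,-0.003,0.002],[0,-0.003,0.002],[0,-0.003,0.002],[0,-0.003,0.002],[0,-0.003,0.002],[0,-0.003,0.002],[0,-0.003,0.002]]' --gripper '[-1,-0.1,0,0.2,0.5,1,1,1,1]' --grip_force 25

```text
time: 4.12
position: [0.5093, 0.1872, 0.1346]
tool_rot: [0.724, 0.646, 0.181, 0.161]
ft_force: [-2.9, -0.8, 6.4]
grip_width: 0.0599
grip_force: 24.9
```

Call:
arm_command --delta_rot '[[0,0,0],[0,0,0],[0,0,0],[0,0,0],[0,0,0],[0,0,0],[0,0,0],[0,0,0],[0,0,0],[0,0,0]]' --delta_pos '[[0,0,-0.005],[0,0,-0.015],[0,0,-0.03],[0,0,-0.05],[0,0,-0.07],[0,0,-0.09],[0,0,-0.11],[0,0,-0.13],[0,0,-0.14],[0,0,-0.14]]' --gripper '[1,1,1,1,1,1,1,1,1,1]'

```text
time: 4.95
position: [0.442, 0.1872, 0.2584]
tool_rot: [0.724, 0.646, 0.18, 0.161]
ft_force: [-0.0, -0.5, -2.6]
grip_width: 0.0603
grip_force: 24.9
```

```bash
python3 -c "
from go import *
deck(.075,0,.21)
deck(.075,0,.045)
print(status.get_obs()['q'],status.get_obs()['moment'])"
```

```text
rot [25.86, -27.86, 78.5] pos [-0.3178, 0.1949, 0.0147] goal [ 0.588  -0.1508  0.3193]
rot [25.86, -27.86, 78.5] pos [-0.3285, 0.1009, 0.1499] goal [ 0.5679 -0.1508  0.1555]
[ 0.2395  0.1547  2.0627 -0.2535  0.4604  0.5545] [0.0791 0.4859 0.0248]
```

Call:
arm_command --delta_rot '[[1.5,-1.7,4.7],[3.3,-3.6,10],[5.3,-5.6,16],[7.3,-7.9,22],[9.2,-10,28],[11.2,-12,34],[13.2,-14.2,40],[15.2,-16.3,46],[17.1,-18.5,52],[19.1,-20.6,58],[21.1,-22.7,64],[23,-24.8,70]]' --delta_pos '[[-0.008,0.005,-0.02],[-0.02,0.015,-0.04],[-0.05,0.03,-0.05],[-0.08,0.05,-0.05],[-0.11,0.07,-0.05],[-0.14,0.09,-0.04],[-0.17,0.11,-0.03],[-0.2,0.13,-0.02],[-0.23,0.15,-0.01],[-0.26,0.165,0],[-0.28,0.18,0.01],[-0.3,0.19,0.015]]' --gripper '[1,1,1,1,1,1,1,1,1,1,1,1]'

```text
time: 5.95
position: [0.5881, -0.1347, 0.3137]
tool_rot: [0.995, 0.092, -0.035, 0.017]
ft_force: [-0.2, 0.5, -3.0]
grip_width: 0.06
grip_force: 24.9
```

```bash
python3 -c "
from go import *
deck(.075,0,.16)
print(status.get_obs()['q'],status.get_obs()['moment'])"
```

```text
rot [2.65, -2.86, 8.13] pos [-0.0058, 0.0135, 0.045] goal [ 0.5819 -0.1508  0.2697]
[-0.3781  0.4374  1.3305 -0.0632  1.4219  1.02  ] [ 0.06   -0.1323 -0.0104]
```

Call:
arm_command --delta_rot '[[1,-1.1,3],[2.6,-2.8,8],[2.6,-2.8,8],[2.6,-2.8,8],[2.6,-2.8,8],[2.6,-2.8,8]]' --delta_pos '[[-0.003,0.007,0.015],[-0.006,0.013,0.035],[-0.006,0.013,0.045],[-0.006,0.013,0.045],[-0.006,0.013,0.045],[-0.006,0.013,0.045]]' --gripper '[1,1,1,1,1,1]'

```text
time: 6.45
position: [0.5809, -0.1476, 0.2733]
tool_rot: [0.998, 0.025, -0.058, 0.001]
ft_force: [0.7, 0.5, -4.0]
grip_width: 0.0598
grip_force: 24.9
```

```bash
cat > look.py <<'E'
import sys
from go import *
from rig import viewer
import cv2
# usage look.py name b(TCP above bottle bottom) h
name,b,h=sys.argv[1],float(sys.argv[2]),float(sys.argv[3])
q,t=DECK; o=status.get_obs(); r=R.from_quat(o["tool_rot"]);p=np.array(o["position"])
out=np.zeros((600,800,3),np.uint8)
sq=lambda z:r.apply(np.array([[.03,.03,z],[.03,-.03,z],[-.03,-.03,z],[-.03,.03,z]]))+p
rail=lambda y,x0=-.009:q.apply(np.array([[x0,y,.01],[.17,y,.01]]))+t
for i,(n,x,y,w) in enumerate([("top",285,130,100),("side",240,150,100)]):
    im=viewer.camera(n)["pixels"][y:y+150,x:x+w]; im=cv2.resize(im,None,fx=4,fy=4,interpolation=cv2.INTER_CUBIC)
    def line(P,c,cl): cv2.polylines(im,[((proj(n,P)-[x,y]+.5)*4-.5).round().astype(int)],cl,c,1,cv2.LINE_AA)
    line(sq(b),(0,255,0),True); line(sq(b-h),(0,255,0),True)
    for yy in(-.044,.044): line(rail(yy),(255,0,255),False)
    out[:,i*400:i*400+400]=im
cv2.imwrite(f"pics/{name}.png",out)
E
python3 look.py e1 .047 .088; python3 -c "
from go import *
deck(.075,0,.06)"
```

```text
rot [0.3, -0.43, 0.59] pos [0.0002, 0.0026, 0.1045] goal [ 0.5697 -0.1508  0.1704]
```

View pics/e1.png

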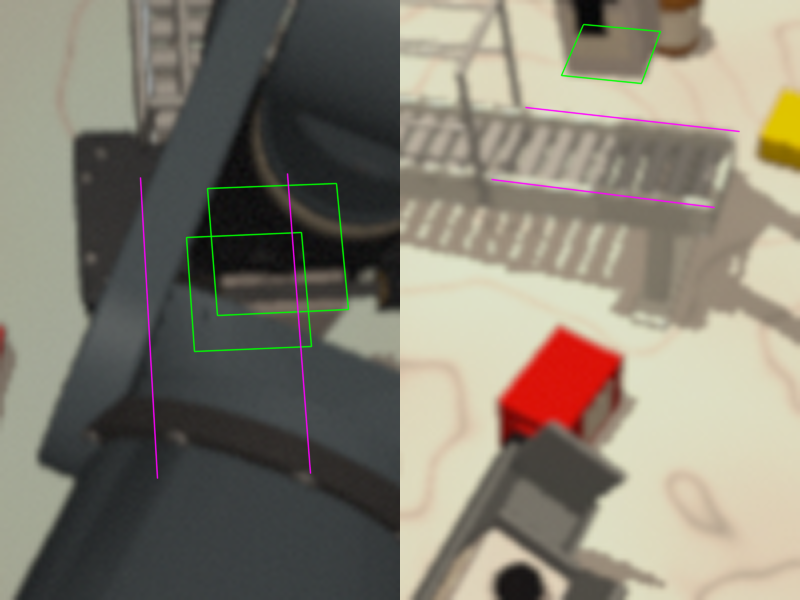

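In e1's side half, the predicted bottle underside (562–660, 25–83) matches the held bottle. The upper end of the rails looks about 1–2 px lower than modelled, near (735,138) and (712,215). I'll lower to about 30 mm above the rollers and look close up.

Call:
arm_command --delta_rot '[[0.3,-0.4,0.6],[0.3,-0.4,0.6],[0.3,-0.4,0.6],[0.3,-0.4,0.6],[0.3,-0.4,0.6],[0.3,-0.4,0.6]]' --delta_pos '[[0,0.001,0.02],[0,0.002,0.05],[0,0.002,0.075],[0,0.002,0.085],[0,0.002,0.085],[0,0.002,0.085]]' --gripper '[1,1,1,1,1,1]'

```text
time: 7.05
position: [0.5716, -0.1506, 0.1895]
tool_rot: [0.998, 0.019, -0.061, -0.001]
ft_force: [0.4, 0.6, -3.5]
grip_width: 0.0601
grip_force: 24.9
```

```bash
cat > look2.py <<'E'
import sys
from go import *
from rig import viewer
import cv2
name,b,h=sys.argv[1],float(sys.argv[2]),float(sys.argv[3])
q,t=DECK; o=status.get_obs(); r=R.from_quat(o["tool_rot"]);p=np.array(o["position"])
print("deckpos",q.inv().apply(p-t)); deck(.075,0,.045)
x,y,k=255,150,8
im=cv2.resize(viewer.camera("side")["pixels"][y:y+70,x:x+95],None,fx=k,fy=k,interpolation=cv2.INTER_CUBIC)
def line(P,c,cl): cv2.polylines(im,[((proj("side",P)-[x,y]+.5)*k-.5).round().astype(int)],cl,c,1,cv2.LINE_AA)
line(r.apply(np.array([[.03,.03,b],[.03,-.03,b],[-.03,-.03,b],[-.03,.03,b]]))+p,(0,255,0),True)
for yy in(-.044,.044): line(q.apply(np.array([[-.009,yy,.01],[.17,yy,.01]]))+t,(255,0,255),False)
cv2.imwrite(f"pics/{name}.png",im)
E
python3 look2.py e2 .046 .088
```

```text
deckpos [0.0746 0.0001 0.0792]
rot [-0.03, 0.02, -0.07] pos [0.0004, 0.0002, 0.0342] goal [ 0.5679 -0.1508  0.1555]
```

View pics/e2.png

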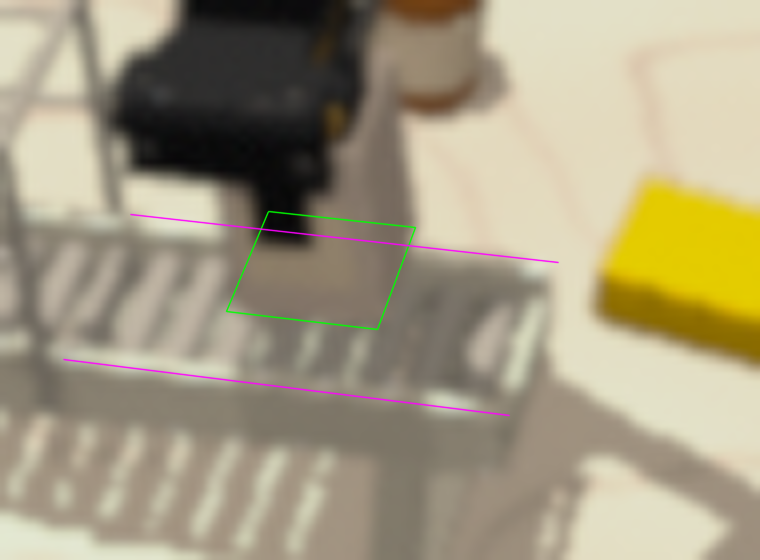

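e2 shows the bottle above the open rollers, between the rails: the near rail runs at about (200,365)–(440,400) and the far rail ends at about (545,268). The underside edge near (300,300) looks slightly higher than predicted, so I'll check the edge numerically.

Run:
```python
from go import *
from rig import viewer
im=viewer.camera("side")["pixels"].astype(int)
print("cols 284..306, rows 174..204, G-B/ gray")
for r in range(174,204): print(r,[int(im[r,c].sum()//3) for c in range(286,306,3)],[int(im[r,c,2]-im[r,c,0]) for c in range(286,306,3)])
q,t=DECK
for yy in(.044,.036,-.036,-.044):
  P=q.apply(np.array([[x,yy,.01] for x in(.06,.075,.09)]))+t; print(yy,proj("side",P).round(1).tolist())
o=status.get_obs(); r=R.from_quat(o["tool_rot"]);p=np.array(o["position"])
print(proj("side",r.apply(np.array([[.03,-.03,.046],[-.03,-.03,.046]]))+p))
```

```text
cols 284..306, rows 174..204, G-B/ gray
174 [50, 10, 34, 98, 117, 109, 106] [14, 0, 8, 24, 28, 25, 24]
175 [56, 8, 37, 118, 118, 110, 106] [16, 0, 10, 32, 28, 26, 24]
176 [60, 8, 36, 122, 118, 113, 106] [17, 0, 10, 36, 31, 27, 25]
177 [68, 12, 32, 122, 119, 114, 105] [19, 0, 8, 36, 31, 26, 25]
178 [79, 12, 28, 121, 120, 114, 106] [23, 1, 8, 36, 31, 27, 25]
179 [91, 37, 34, 121, 121, 113, 106] [27, 12, 9, 36, 33, 27, 25]
180 [109, 78, 63, 123, 122, 113, 107] [31, 24, 19, 36, 35, 26, 25]
181 [119, 109, 102, 123, 122, 115, 108] [35, 32, 31, 37, 34, 27, 25]
182 [122, 120, 119, 124, 122, 117, 107] [35, 36, 36, 36, 33, 28, 25]
183 [121, 122, 122, 124, 123, 118, 107] [34, 36, 36, 37, 34, 27, 24]
184 [120, 121, 121, 123, 122, 119, 108] [33, 35, 35, 36, 35, 28, 24]
185 [119, 118, 119, 121, 121, 118, 109] [30, 31, 32, 33, 32, 27, 22]
186 [116, 117, 117, 117, 118, 117, 110] [27, 29, 28, 29, 29, 27, 20]
187 [118, 117, 116, 116, 116, 117, 112] [27, 27, 27, 27, 28, 28, 19]
188 [127, 118, 114, 118, 115, 117, 113] [28, 26, 27, 26, 27, 27, 19]
189 [146, 114, 110, 125, 115, 121, 114] [26, 22, 23, 24, 
[... 542 characters left out ...]
, 23, 20, 24, 18, 22]
198 [131, 126, 134, 146, 143, 130, 142] [25, 23, 26, 24, 26, 24, 22]
199 [119, 116, 125, 132, 130, 137, 144] [24, 22, 24, 24, 24, 26, 25]
200 [116, 116, 118, 119, 119, 127, 128] [22, 22, 22, 23, 23, 25, 25]
201 [115, 116, 116, 115, 115, 118, 117] [21, 22, 21, 22, 23, 22, 23]
202 [116, 115, 116, 114, 115, 115, 114] [21, 22, 21, 21, 22, 23, 22]
203 [117, 115, 115, 114, 115, 114, 114] [22, 22, 22, 22, 22, 23, 22]
0.044 [[296.2, 198.7], [291.5, 198.1], [286.9, 197.5]]
0.036 [[296.9, 196.9], [292.2, 196.3], [287.6, 195.8]]
-0.036 [[302.6, 181.6], [298.1, 181.1], [293.6, 180.6]]
-0.044 [[303.2, 180.0], [298.7, 179.5], [294.2, 179.0]]
[[282.5353 187.9514]
 [301.3773 190.2441]]
```

Call:
arm_command --delta_rot '[[0,0,0],[0,0,0],[0,0,0],[0,0,0],[0,0,0],[0,0,0],[0,0,0]]' --delta_pos '[[0,0,0.01],[0,0,0.02],[0,0,0.026],[0,0,0.029],[0,0,0.031],[0,0,0.032],[0,0,0.032]]' --gripper '[1,1,1,1,1,1,1]'

```text
time: 7.73
position: [0.5674, -0.1506, 0.157]
tool_rot: [0.998, 0.019, -0.061, -0.002]
ft_force: [0.8, 0.3, -3.0]
grip_width: 0.0601
grip_force: 24.9
```

```bash
python3 -c "
from go import *
q,t=DECK;o=status.get_obs();print('deckpos',q.inv().apply(np.array(o['position'])-t),o['ft_force'],o['moment']);deck(.075,0,.045)"
```

```text
deckpos [0.0744 0.0002 0.0464] [ 0.8051  0.3175 -3.0209] [ 0.1388 -0.1856 -0.0211]
rot [-0.07, 0.05, -0.11] pos [0.0006, 0.0002, 0.0014] goal [ 0.5679 -0.1508  0.1555]
```

No contact yet, so I step down about 1 mm at a time.

Call:
arm_command --delta_rot '[[0,0,0],[0,0,0],[0,0,0],[0,0,0]]' --delta_pos '[[0,0,0.001],[0,0,0.0015],[0,0,0.0015],[0,0,0.0015]]' --gripper '[1,1,1,1]'

```text
time: 8.07
position: [0.5681, -0.1506, 0.1566]
tool_rot: [0.998, 0.019, -0.06, -0.002]
ft_force: [1.3, 2.7, 5.8]
grip_width: 0.0593
grip_force: 24.9
```

Call:
arm_command --delta_rot '[[0,0,0],[0,0,0],[0,0,0],[0,0,0],[0,0,0],[0,0,0],[0,0,0],[0,0,0],[0,0,0],[0,0,0],[0,0,0],[0,0,0]]' --delta_pos '[[0,0,-0.001],[0,0,-0.001],[0,0,-0.001],[0,0,-0.001],[0,0,-0.001],[0,0,-0.001],[0,0,-0.001],[0,0,-0.001],[0,0,-0.001],[0,0,-0.001],[0,0,-0.001],[0,0,-0.001]]' --gripper '[1,0,-0.5,-1,-1,-1,-1,-1,-1,-1,-1,-1]'

```text
time: 9.07
position: [0.5668, -0.1507, 0.1562]
tool_rot: [0.998, 0.019, -0.062, -0.002]
ft_force: [0.7, -0.1, -0.2]
grip_width: 0.0868
grip_force: 0.0
```

```bash
cat > cmp.py <<'E'
# find black caps on the lane in the side view
from go import *
from rig import viewer
import cv2,sys
q,t=DECK
im=viewer.camera("side")["pixels"]
if len(sys.argv)>1: cv2.imwrite(f"pics/{sys.argv[1]}.png",cv2.resize(im[110:260,180:340],None,fx=4,fy=4,interpolation=cv2.INTER_CUBIC))
m=(im.max(2)<45).astype(np.uint8); n,l,s,c=cv2.connectedComponentsWithStats(m)
for i in range(1,n):
    if 25<s[i,4]<400 and 180<c[i][0]<340 and 100<c[i][1]<290: print(c[i].round(1),s[i,4])
for x,h in((.075,.1),(.2,.1),(.35,.1),(.29,.076)): print("pred",x,h,proj("side",q.apply([x,0,h])+t).round(1))
o=status.get_obs();print(o["time"],o["ft_force"])
E
python3 cmp.py; python3 -c "
from go import *
deck(.06,0,.2)"
```

```text
[270.5 103.9] 301
[270.4 165.5] 31
pred 0.075 0.1 [[292.8 166.4]]
pred 0.2 0.1 [[253.8 162.4]]
pred 0.35 0.1 [[209.7 158. ]]
pred 0.29 0.076 [[228.5 165.6]]
9.1167 [-0.4125 -0.05    0.3195]
rot [-0.07, 0.11, -0.11] pos [-0.0142, -0.0, -0.1544] goal [ 0.5719 -0.1513  0.3112]
```

Call:
arm_command --delta_rot '[[0,0,0],[0,0,0],[0,0,0],[0,0,0],[0,0,0],[0,0,0],[0,0,0],[0,0,0],[0,0,0],[0,0,0]]' --delta_pos '[[0,0,0],[0,0,0],[0,0,0],[0,0,-0.01],[-0.005,0,-0.03],[-0.01,0,-0.06],[-0.014,0,-0.1],[-0.014,0,-0.13],[-0.014,0,-0.155],[-0.014,0,-0.155]]' --gripper '[-1,-1,-1,-1,-1,-1,-1,-1,-1,-1]'

```text
time: 9.95
position: [0.5757, -0.1527, 0.3191]
tool_rot: [0.998, 0.019, -0.056, 0.001]
ft_force: [0.8, -1.3, 0.7]
grip_width: 0.087
grip_force: 0.0
```

```bash
python3 cmp.py; python3 -c "
from go import *
seat(0,.037,.18)"
```

```text
[309.  136.5] 26
pred 0.075 0.1 [[292.8 166.4]]
pred 0.2 0.1 [[253.8 162.4]]
pred 0.35 0.1 [[209.7 158. ]]
pred 0.29 0.076 [[228.5 165.6]]
10.0 [-0.0478 -1.2208 -0.1775]
rot [-25.46, 27.74, -78.56] pos [-0.0967, -0.4172, 0.0726] goal [0.4543 0.2611 0.2559]
```

Call:
arm_command --delta_rot '[[0,0,-3],[-3,3,-10],[-5,5,-16],[-7,7.5,-22],[-9,10,-28],[-11,12,-34],[-13,14,-40],[-15,16,-46],[-17,18.5,-52],[-19,21,-58],[-21,23,-65],[-23,25,-71]]' --delta_pos '[[-0.005,-0.02,0],[-0.01,-0.05,0],[-0.02,-0.09,0],[-0.03,-0.13,0],[-0.04,-0.17,0],[-0.05,-0.21,0],[-0.06,-0.25,0],[-0.07,-0.29,0],[-0.08,-0.33,0.01],[-0.09,-0.37,0.02],[-0.097,-0.4,0.04],[-0.097,-0.417,0.06]]' --gripper '[-1,-1,-1,-1,-1,-1,-1,-1,-1,-1,-1,-1]'

```text
time: 11.0
position: [0.4507, 0.265, 0.2662]
tool_rot: [0.771, 0.6, 0.159, 0.144]
ft_force: [0.2, -0.3, -1.0]
grip_width: 0.087
grip_force: 0.0
```

```bash
python3 cmp.py e3; python3 -c "
from go import *
seat(0,.037,.13)"
```

```text
[309.  136.5] 26
pred 0.075 0.1 [[292.8 166.4]]
pred 0.2 0.1 [[253.8 162.4]]
pred 0.35 0.1 [[209.7 158. ]]
pred 0.29 0.076 [[228.5 165.6]]
11.05 [-2.7935 -0.5541 -2.2978]
rot [-3.49, 2.62, -6.81] pos [0.0014, 0.0091, 0.0574] goal [0.4777 0.2611 0.2118]
```

View pics/e3.png

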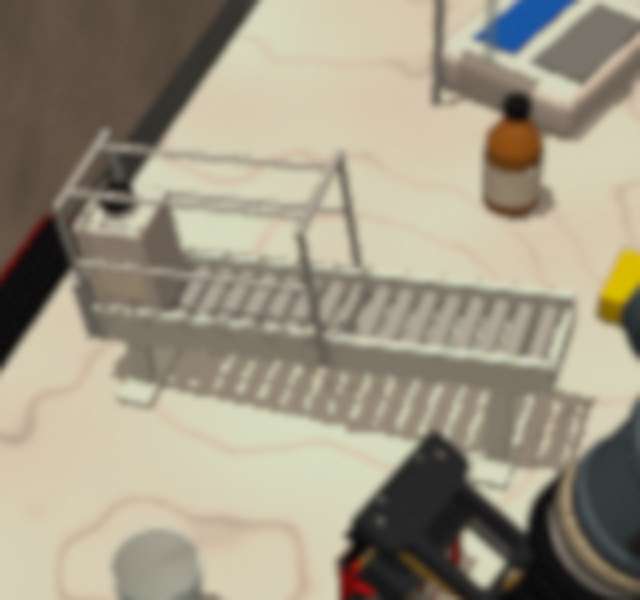

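e3 shows the tall bottle upright at the stop, cap at (116,193) in the crop, which is pixel (209,158). That matches the prediction for deck x = 350 mm. Next, the short bottle.

Call:
arm_command --delta_rot '[[-2,1.5,-4],[-3.5,2.6,-6.8],[-3.5,2.6,-6.8],[-3.5,2.6,-6.8],[-3.5,2.6,-6.8],[-3.5,2.6,-6.8]]' --delta_pos '[[0.001,0.008,0],[0.001,0.009,0.02],[0.001,0.009,0.04],[0.001,0.009,0.055],[0.001,0.009,0.055],[0.001,0.009,0.055]]' --gripper '[-1,-1,-1,-1,-1,-1]'

```text
time: 11.55
position: [0.4835, 0.2577, 0.2192]
tool_rot: [0.729, 0.639, 0.182, 0.163]
ft_force: [0.2, 0.3, -1.1]
grip_width: 0.0869
grip_force: 0.0
```

```bash
python3 -c "
from go import *
seat(0,.037,.024)"
```

```text
rot [0.35, 0.21, -0.87] pos [0.0026, -0.0096, 0.1097] goal [0.5275 0.2611 0.1182]
```

Call:
arm_command --delta_rot '[[0.3,0.2,-0.8],[0.3,0.2,-0.8],[0.3,0.2,-0.8],[0.3,0.2,-0.8]]' --delta_pos '[[0.002,-0.007,0],[0.002,-0.007,0],[0.002,-0.007,0],[0.002,-0.007,0]]' --gripper '[-1,-1,-1,-1]'

```text
time: 11.88
position: [0.4782, 0.2618, 0.2181]
tool_rot: [0.724, 0.645, 0.183, 0.162]
ft_force: [0.5, 0.5, -0.2]
grip_width: 0.0873
grip_force: 0.0
```

```bash
python3 -c "
from go import *
seat(0,.037,.024)"
```

```text
rot [0.29, -0.17, -0.04] pos [-0.0014, -0.0039, 0.1113] goal [0.5275 0.2611 0.1182]
```

Call:
arm_command --delta_rot '[[0,0,0],[0,0,0],[0,0,0],[0,0,0],[0,0,0],[0,0,0],[0,0,0],[0,0,0],[0,0,0]]' --delta_pos '[[-0.001,-0.003,0.01],[-0.001,-0.003,0.025],[-0.001,-0.003,0.045],[-0.001,-0.003,0.065],[-0.001,-0.003,0.085],[-0.001,-0.003,0.1],[-0.001,-0.003,0.107],[-0.001,-0.003,0.107],[-0.001,-0.003,0.107]]' --gripper '[-1,-1,-1,-1,-1,-1,-1,-1,-1]'

```text
time: 12.63
position: [0.5263, 0.261, 0.1216]
tool_rot: [0.724, 0.645, 0.183, 0.162]
ft_force: [-0.1, 0.1, -0.1]
grip_width: 0.0869
grip_force: 0.0
```

```bash
python3 -c "
from go import *
seat(0,.037,.024)"
```

```text
rot [0.23, -0.11, -0.04] pos [-0.0, -0.0006, 0.0035] goal [0.5275 0.2611 0.1182]
```

Now at 27 mm above the seat floor, which clears the lips. Grip here.

Call:
arm_command --delta_rot '[[0,0,0],[0,0,0],[0,0,0],[0,0,0],[0,0,0],[0,0,0],[0,0,0],[0,0,0],[0,0,0]]' --delta_pos '[[0,0,0.001],[0,0,0.001],[0,0,0.001],[0,0,0.001],[0,0,0.001],[0,0,0.001],[0,0,0.001],[0,0,0.001],[0,0,0.001]]' --gripper '[-1,-0.1,0,0.2,0.5,1,1,1,1]' --grip_force 25

```text
time: 13.38
position: [0.526, 0.261, 0.1206]
tool_rot: [0.724, 0.645, 0.182, 0.161]
ft_force: [-4.8, 1.2, 3.1]
grip_width: 0.0597
grip_force: 24.9
```

```bash
python3 -c "
from go import *
q,t=SEAT;o=status.get_obs();print('seatpos',q.inv().apply(np.array(o['position'])-t))"
```

```text
seatpos [-0.0002  0.0369  0.0268]
```

Call:
arm_command --delta_rot '[[0,0,0],[0,0,0],[0,0,0],[0,0,0],[0,0,0],[0,0,0],[0,0,0],[0,0,0],[0,0,0],[0,0,0]]' --delta_pos '[[0,0,-0.005],[0,0,-0.015],[0,0,-0.03],[0,0,-0.05],[0,0,-0.07],[0,0,-0.09],[0,0,-0.11],[0,0,-0.13],[0,0,-0.14],[0,0,-0.14]]' --gripper '[1,1,1,1,1,1,1,1,1,1]'

```text
time: 14.22
position: [0.4603, 0.2611, 0.2458]
tool_rot: [0.724, 0.645, 0.184, 0.162]
ft_force: [-0.0, -0.2, -2.1]
grip_width: 0.06
grip_force: 24.9
```

```bash
python3 -c "
from go import *
deck(.075,0,.18)"
```

```text
rot [25.99, -28.33, 78.37] pos [-0.3941, 0.1768, 0.0193] goal [ 0.5843 -0.1508  0.2895]
```

Call:
arm_command --delta_rot '[[1.5,-1.7,4.7],[3.3,-3.6,10],[5.3,-5.6,16],[7.3,-7.9,22],[9.2,-10,28],[11.2,-12,34],[13.2,-14.2,40],[15.2,-16.3,46],[17.1,-18.5,52],[19.1,-20.6,58],[21.1,-22.7,64],[23,-24.8,70]]' --delta_pos '[[-0.01,0.004,-0.02],[-0.03,0.012,-0.04],[-0.06,0.027,-0.05],[-0.1,0.045,-0.05],[-0.135,0.06,-0.05],[-0.17,0.077,-0.04],[-0.205,0.092,-0.03],[-0.24,0.108,-0.02],[-0.28,0.126,-0.01],[-0.32,0.144,0],[-0.35,0.158,0.01],[-0.375,0.168,0.015]]' --gripper '[1,1,1,1,1,1,1,1,1,1,1,1]'

```text
time: 15.22
position: [0.5783, -0.1358, 0.2863]
tool_rot: [0.995, 0.091, -0.032, 0.017]
ft_force: [0.5, 1.2, -2.8]
grip_width: 0.0597
grip_force: 24.9
```

```bash
python3 -c "
from go import *
deck(.075,0,.13)"
```

```text
rot [2.68, -3.22, 8.01] pos [0.0004, 0.0134, 0.0468] goal [ 0.5782 -0.1508  0.2399]
```

Call:
arm_command --delta_rot '[[1,-1.1,3],[2.7,-3.2,8],[2.7,-3.2,8],[2.7,-3.2,8],[2.7,-3.2,8],[2.7,-3.2,8]]' --delta_pos '[[0,0.007,0.015],[0,0.013,0.035],[0,0.013,0.045],[0,0.013,0.045],[0,0.013,0.045],[0,0.013,0.045]]' --gripper '[1,1,1,1,1,1]'

```text
time: 15.72
position: [0.5765, -0.1449, 0.2446]
tool_rot: [0.998, 0.025, -0.059, -0.001]
ft_force: [-0.7, 0.5, -2.6]
grip_width: 0.06
grip_force: 24.9
```

```bash
python3 -c "
from go import *
deck(.075,0,.026)"
```

```text
rot [0.04, -0.19, 0.59] pos [0.0016, 0.0059, 0.1084] goal [ 0.5656 -0.1508  0.1367]
```

Call:
arm_command --delta_rot '[[0,-0.2,0.6],[0,-0.2,0.6],[0,-0.2,0.6],[0,-0.2,0.6],[0,-0.2,0.6],[0,-0.2,0.6]]' --delta_pos '[[0.001,0.003,0.02],[0.001,0.005,0.05],[0.001,0.005,0.075],[0.001,0.005,0.08],[0.001,0.005,0.08],[0.001,0.005,0.08]]' --gripper '[1,1,1,1,1,1]'

```text
time: 16.22
position: [0.5693, -0.1505, 0.1663]
tool_rot: [0.998, 0.019, -0.06, -0.0]
ft_force: [0.8, 0.4, -2.0]
grip_width: 0.0598
grip_force: 24.9
```

```bash
python3 -c "
from go import *
deck(.075,0,.026)"
```

```text
rot [0.1, -0.11, -0.07] pos [-0.0002, 0.0002, 0.0299] goal [ 0.5656 -0.1508  0.1367]
```

Call:
arm_command --delta_rot '[[0,0,0],[0,0,0],[0,0,0],[0,0,0],[0,0,0],[0,0,0],[0,0,0]]' --delta_pos '[[0,0,0.01],[0,0,0.018],[0,0,0.023],[0,0,0.025],[0,0,0.026],[0,0,0.027],[0,0,0.027]]' --gripper '[1,1,1,1,1,1,1]'

```text
time: 16.8
position: [0.5669, -0.1504, 0.1397]
tool_rot: [0.998, 0.018, -0.059, -0.001]
ft_force: [1.5, 2.8, 4.9]
grip_width: 0.06
grip_force: 25.0
```

```bash
python3 -c "
from go import *
deck(.075,0,.026)"
```

```text
rot [0.02, -0.23, -0.15] pos [-0.001, 0.0003, 0.0032] goal [ 0.5656 -0.1508  0.1367]
```

Call:
arm_command --delta_rot '[[0,0,0],[0,0,0],[0,0,0],[0,0,0],[0,0,0],[0,0,0],[0,0,0],[0,0,0],[0,0,0],[0,0,0],[0,0,0],[0,0,0]]' --delta_pos '[[0,0,0],[0,0,0],[0,0,0],[0,0,0],[0,0,0],[0,0,0],[0,0,0],[0,0,0],[0,0,0],[0,0,0],[0,0,0],[0,0,0]]' --gripper '[1,0,-0.5,-1,-1,-1,-1,-1,-1,-1,-1,-1]'

```text
time: 17.8
position: [0.5648, -0.1506, 0.1377]
tool_rot: [0.998, 0.018, -0.062, -0.001]
ft_force: [-0.7, -0.2, -0.2]
grip_width: 0.087
grip_force: 0.0
```

Call:
arm_command --delta_rot '[[0,0,0],[0,0,0],[0,0,0],[0,0,0],[0,0,0],[0,0,0],[0,0,0],[0,0,0],[0,0,0],[0,0,0],[0,0,0],[0,0,0]]' --delta_pos '[[0,0,0],[0,0,0],[0,0,0],[0,0,0],[0,0,0],[0,0,0],[0,0,0],[0,0,0],[0,0,0],[0,0,0],[0,0,0],[0,0,0]]' --gripper '[-1,-1,-1,-1,-1,-1,-1,-1,-1,-1,-1,-1]'

```text
time: 18.8
position: [0.5648, -0.1506, 0.1378]
tool_rot: [0.998, 0.018, -0.062, -0.001]
ft_force: [-0.8, -0.3, -0.6]
grip_width: 0.0872
grip_force: 0.0
```

Call:
arm_command --delta_rot '[[0,0,0],[0,0,0],[0,0,0],[0,0,0],[0,0,0],[0,0,0],[0,0,0],[0,0,0],[0,0,0],[0,0,0],[0,0,0],[0,0,0]]' --delta_pos '[[0,0,-0.01],[0,0,-0.03],[0,0,-0.06],[-0.01,0,-0.09],[-0.02,0,-0.12],[-0.02,0,-0.15],[-0.02,0,-0.17],[-0.02,0,-0.17],[-0.02,0,-0.17],[-0.02,0,-0.17],[-0.02,0,-0.17],[-0.02,0,-0.17]]' --gripper '[-1,-1,-1,-1,-1,-1,-1,-1,-1,-1,-1,-1]'

```text
time: 19.8
position: [0.5649, -0.151, 0.3072]
tool_rot: [0.998, 0.018, -0.063, -0.002]
ft_force: [0.1, 0.7, 0.3]
grip_width: 0.0872
grip_force: 0.0
```

```bash
python3 cmp.py f1
```

```text
[309.  136.5] 26
[227.7 167. ] 28
pred 0.075 0.1 [[292.8 166.4]]
pred 0.2 0.1 [[253.8 162.4]]
pred 0.35 0.1 [[209.7 158. ]]
pred 0.29 0.076 [[228.5 165.6]]
19.85 [ 0.441  -0.1447  0.3807]
```

Short cap is at (227.7,167), right at the predicted (228.5,165.6). I'll wait a second and look once more.

Call:
arm_command --delta_rot '[[0,0,0],[0,0,0],[0,0,0],[0,0,0],[0,0,0],[0,0,0],[0,0,0],[0,0,0],[0,0,0],[0,0,0],[0,0,0],[0,0,0]]' --delta_pos '[[0,0,0],[0,0,0],[0,0,0],[0,0,0],[0,0,0],[0,0,0],[0,0,0],[0,0,0],[0,0,0],[0,0,0],[0,0,0],[0,0,0]]' --gripper '[-1,-1,-1,-1,-1,-1,-1,-1,-1,-1,-1,-1]'

```text
time: 20.85
position: [0.5659, -0.1513, 0.3089]
tool_rot: [0.998, 0.018, -0.062, -0.001]
ft_force: [-0.6, -0.2, 0.0]
grip_width: 0.0868
grip_force: 0.0
```

```bash
python3 cmp.py f2
```

```text
[227.7 167. ] 28
pred 0.075 0.1 [[292.8 166.4]]
pred 0.2 0.1 [[253.8 162.4]]
pred 0.35 0.1 [[209.7 158. ]]
pred 0.29 0.076 [[228.5 165.6]]
20.9 [ 0.1294 -0.5187 -1.1373]
```

View pics/f2.png

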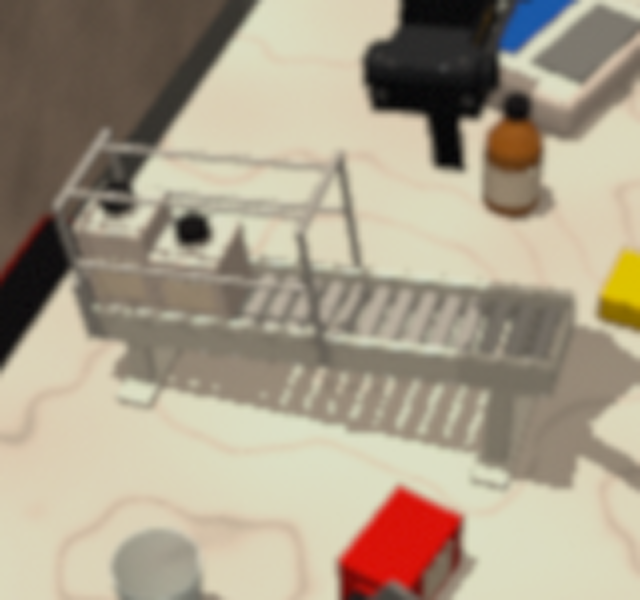

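f2 shows both bottles upright: the tall one at the stop (cap at (116,193)) and the short one against it (cap at (193,230)), unmoved since the last look. The gripper is clear of everything.

```bash
python3 -c "
from rig import robot
print(robot.hand_in())"
```

```text
the job is handed in; nothing more can be done
None
```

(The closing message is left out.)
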